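# Empty the glue-stick caddy into the tray

## Task

Three fat glue sticks are left inside the tilting caddy and cannot come out through its perforated lid. Twist the lid off anticlockwise while the tube stands upright, and lay it flat on the desk, bar up and clear of the tray; slide the tray fully in under the tube, between the stand's cheeks, and tip the tube over so that all three sticks slide out into the tray, and see that they lie down in it with nothing sticking up above its rim. Do not shift the mug, the tape dispenser or the stapler.

Things in the scene. Friction and masses are not known exactly. Their poses are not given: they have to be found in the camera images.
- pivot (a point): Point on the level pivot axis of the glue-stick caddy (a clear tube slung on pins between two steel cheeks), on the tube's centre line half-way along it, 140 mm above the desk. x is the pivot axis, z is up; -y is the level direction in which the tube tips and pours; it cannot tip the other way. Poured sticks come to lie some 10 mm behind to 170 mm ahead (toward -y) of the spot below this point.
- caddy_stand: The caddy's dark steel stand, fixed to the desk; origin on the desk below the pivot, same axes. Two upright cheeks, inner faces at x = +-82 mm, outer at +-92 mm, 36 mm along y, 158 mm high: the tray fits in between them, under the tube. Behind, a base plate 184 mm along x, 10 mm thick, from y = +30 to +100 mm. Nothing else of it stands on the desk.
- tube (a joint): Tilt of the tube about the pivot's x: 0 = upright (a stop), 1.57 = level, mouth toward the pivot's -y, 2.3 = stop, mouth sloping down. About balanced; friction of 0.12 N m keeps it where it is left, and 3 to 5 N near its top turns it. Outer diameter 68 mm, 108 mm long (54 mm either side of the pivot), wall 4 mm, floor 8 mm. The tube is slick; the glue sticks slide out freely at about 2.1 or more.
- mouth (a point): Centre of the tube's mouth at its rim, moves with it; z points out of the tube. 194 mm above the desk when upright; at tilt 2.3 it is 104 mm up and 40 mm from the pivot toward -y, the lower lip 79 mm up. Bore 58 mm. Two blue claws on the rim, on the two pivot sides, reach 47 mm from the tube's axis and 16 mm above the rim; the tube's +y and -y sides are plain.
- lid_grip (a point): Centre of the white grip bar on the blue perforated twist-off lid. Bar: 56 mm along this x, 12 mm along y, 34 mm tall; 17 mm below this point is the lid's disc (67 mm across), 33 mm below the lid's underside (so this point is 33 mm above the desk when the lid lies flat, bar up, and 219 mm when it is on the tube). z is the lid's axis, up.
- lid: The lid (60 g), origin on its axis at its underside. Two white lugs 12 mm wide at its +x and -x ends reach out to 45 mm and sit under the tube's claws with 2 mm play while shut. Turning it anticlockwise seen from above by 0.7 to 1.8 rad frees them, then it lifts straight off (its plug goes 8 mm into the tube). Clockwise it meets a stop. It turns easily.
- tray_in (a point): Centre of the inner floor of the loose light-wood tray (250 g), 8 mm above the desk. Outer size 140 mm along its x, 210 mm along its y, 45 mm high (rim 37 mm above this floor); walls 8 mm thick; z is up. It slides on the desk.
- mug: White mug, bystander, loose: body about 92 mm across and 95 mm tall centred 17 mm from this origin (underside) toward its +y; the handle reaches 63 mm toward its -y.
- tape_dispenser: Black tape dispenser, bystander, loose: 148 mm along its x, 53 mm along y, 70 mm tall; origin at the centre of its underside.
- stapler: Dark red stapler, bystander, loose: 148 mm along its x, 37 mm along y, 40 mm tall; origin at the centre of its underside.
- stick0_end_a (a point): On the axis of glue stick 0 (yellow with a domed red cap, 80 mm long, 22 mm thick, 30 g), 1 mm inside its capped end. At first all three stand loose in the tube.
- stick0_end_b (a point): On the axis of glue stick 0 (yellow with a domed red cap, 80 mm long, 22 mm thick, 30 g), 1 mm inside its other end. At first all three stand loose in the tube.
- stick1_end_a (a point): On the axis of glue stick 1 (yellow with a domed red cap, 80 mm long, 22 mm thick, 30 g), 1 mm inside its capped end. At first all three stand loose in the tube.
- stick1_end_b (a point): On the axis of glue stick 1 (yellow with a domed red cap, 80 mm long, 22 mm thick, 30 g), 1 mm inside its other end. At first all three stand loose in the tube.
- stick2_end_a (a point): On the axis of glue stick 2 (yellow with a domed red cap, 80 mm long, 22 mm thick, 30 g), 1 mm inside its capped end. At first all three stand loose in the tube.
- stick2_end_b (a point): On the axis of glue stick 2 (yellow with a domed red cap, 80 mm long, 22 mm thick, 30 g), 1 mm inside its other end. At first all three stand loose in the tube.
- tray: The tray; origin under its centre on the desk (see tray_in).
- stick0: Glue stick 0; origin at its middle, z along it toward end a, the cap.
- stick1: Glue stick 1; origin at its middle, z along it toward end a, the cap.
- stick2: Glue stick 2; origin at its middle, z along it toward end a, the cap.

How it is judged:
On the way:
1. the lid has been twisted free and lifted clear of the tube, the tube still upright (distance between lid_grip and mouth above 0.055 m and value of joint tube below 0.4 rad), for 0.1 s.
At the end, for the whole second after the job is handed in: All three glue sticks lie inside the tray (both ends within its walls and their tops no higher than its rim), the lid lies flat on the desk, bar up (tilt under 0.15 rad), more than 110 mm from the tray's centre, and lid, tray and glue sticks are at rest. The tube may be left at any tilt (x of stick0_end_a in the frame of tray_in between -0.064 and 0.064 m and y of stick0_end_a in the frame of tray_in between -0.099 and 0.099 m and z of each of stick0_end_a, stick0_end_b, stick1_end_a, stick1_end_b, stick2_end_a, stick2_end_b in the frame of tray_in below 0.031 m and x of stick0_end_b in the frame of tray_in between -0.064 and 0.064 m and y of stick0_end_b in the frame of tray_in between -0.099 and 0.099 m and x of stick1_end_a in the frame of tray_in between -0.064 and 0.064 m and y of stick1_end_a in the frame of tray_in between -0.099 and 0.099 m and x of stick1_end_b in the frame of tray_in between -0.064 and 0.064 m and y of stick1_end_b in the frame of tray_in between -0.099 and 0.099 m and x of stick2_end_a in the frame of tray_in between -0.064 and 0.064 m and y of stick2_end_a in the frame of tray_in between -0.099 and 0.099 m and x of stick2_end_b in the frame of tray_in between -0.064 and 0.064 m and y of stick2_end_b in the frame of tray_in between -0.099 and 0.099 m and height (world z) of lid_grip below 0.04 m and angle between lid_grip's own z axis and vertical below 0.15 rad and horizontal distance between lid_grip and tray_in above 0.11 m and linear speed of each of lid, tray, stick0, stick1, stick2 below 0.03 m/s); the robot touches nothing.
It fails at once if the mug is shifted by more than 30 mm (distance of mug from where it was at the start of the episode above 0.03 m).
It fails at once if the tape dispenser is shifted by more than 30 mm (distance of tape_dispenser from where it was at the start of the episode above 0.03 m).
It fails at once if the stapler is shifted by more than 30 mm (distance of stapler from where it was at the start of the episode above 0.03 m).
It also fails if it takes over 70 s, if anything falls off the work surface, if the arm or the gripper's body presses on something with over 40 N, if the wrist force passes 120 N, or if a joint passes its speed limit or range.

## Robot

A 6-joint arm with a two-finger parallel gripper is mounted at the origin on a cart in front of the work surface, level with it; the furniture and walls round the work are solid. World frame = base frame: x ahead of the robot, y to its left, z up, the work surface at z = 0. Lengths are in m, angles in rad, forces in N, time in s.
With the tool pointing down it reaches from about 0.375 to 0.975 m from the base axis. Payload 3.8 kg.
Tool frame: the origin (TCP) lies between the finger pads; the fingertips stand 17 mm ahead of it and the grasp point (between the pads) lies 2 mm behind it; z points along the fingers, y is the line along which they close (so a half turn about z gives the same grasp; the last joint's range is limited). The gripper opens to 85 mm and grips with 20 to 120 N. Pads are 22 mm wide; open, the fingers measure 114 mm over their backs; the gripper's body (76 mm by 85 mm) begins 54 mm behind the grasp point. The pads swing forward as they close: fully open they stand 13 mm farther back than shut.
Start: joints at [1.244, 0.264, 1.604, -0, 1.274, -0.037], TCP at [0.193, 0.647, 0.248] pointing down, gripper open.
Joint ranges: [-2.63, 2.63], [-0.94, 2.18], [0.31, 2.57], [-1.31, 4.45], [0, 2.66], [-2.55, 2.55]. Speed limits (rad/s): [2.57, 2.57, 3.14, 3.14, 3.14, 3.14].

## Interface

Orientations are given as a rotation vector (axis times angle).
In Python, from workcell import bot gives the robot as it stands.
- The arm moves only by the tool play_rows, never from a script. Its argument "steps" is one flat list of numbers, 4 for each row, row after row: the shift along the tool's x, y, z in m, then the turn about the tool's z in rad. A call has 1 to 10 rows; each row is the pose to reach, as a shift and turn from the pose commanded when the call began, along the tool's axes at that moment; what a row does not reach only later rows make up. A row lasts 1/8 s, in which the tool goes at most 62.5 mm and 10.7 degrees, less where a joint would pass 70% of its speed; a pose out of reach is approached as far as the arm can. A call with a gripper value outside its range is refused whole. "jaw" is the closure in counts, from 0 (fully open) to 255 (shut), set as the call begins (left out, the last holds). The fingers move at their own pace and stop on an object; "grip_force" is the grip in N (left out, the last holds). Time passes only in rows, so rows that repeat a pose let the fingers close. It gives the time, the measured TCP pose, the force, the opening and the grip force at its end, in the units of the state.
- bot.read_state(): the state, without advancing time (a new reading comes with each control period).
- bot.read_camera(name): name is "side" or "top" or "wrist"; returns a dict with "pixels" (480x640x3 uint8, blue, green, red), "mtx" (3x3 intrinsics, pixels), "R" (3x3) and "t" (3): a world point X has camera coordinates R X + t. Camera axes: x right, y down, z forward; pixel columns grow to the right and rows downward; lengths in m; the calibration is good to about 2 mm. A picture is of the moment at which its call begins. There is no depth.
- bot.finish_job(): hands the job in; it is judged then, once.
The state is a dict: "time": time; "q": joint angles; "joint_vel": joint speeds; "joint_torque": joint torques, N m; "tool_pos": TCP position; "tcp_rot": TCP orientation; "wrist_force": force on the tool from outside, world axes, zero at the start; "torque": the same for the moment, N m; "width": opening from 0.0 (shut) to 1.0 (fully open); "grip_force": force on a finger pad.
Only numpy, scipy, OpenCV 4.12 (cv2) and the standard library are available. Lean on these libraries where they do the work, as an engineer would, in place of code of your own. Each camera call takes 0.05 s, during which the arm holds its last target. There are 200 camera calls.

## Working session

There is one attempt and no reset: what is moved stays moved. The work goes in short steps, Python scripts to look and compute and a tool call to move; the robot and the scene stay as the last step left them, time stands still between calls to the robot, and variables do not carry over. Pictures are saved under pics/ and viewed, at most 10 in all, crops included, and the job is handed in when it is done.

Besides the shell and the picture viewer there is one more tool, called as name(argument=value, ...), one argument or row to a line, values as JSON. play_rows: Moves the arm, as the interface text tells. Its arguments: {"type":"object","properties":{"steps":{"type":"array"},"jaw":{"type":"number"},"grip_force":{"type":"number"}},"required":["steps"]}

```bash
mkdir -p pics; ls
python3 - <<'E'
from workcell import bot
import cv2, numpy as np, pickle
s=bot.read_state(); print(s)
d={}
for n in ("side","top"):
    c=bot.read_camera(n); d[n]=c; cv2.imwrite(f"pics/{n}0.png",c["pixels"])
    print(n,c["mtx"].tolist(),(-c["R"].T@c["t"]).round(3),c["R"].round(3).tolist())
pickle.dump(d,open("c0.pkl","wb"))
E
```

```text
pics
{'time': 0.0, 'q': array([ 1.24410911e+00,  2.64760903e-01,  1.60539003e+00, -1.94726163e-05,
        1.27371717e+00, -3.68890588e-02]), 'joint_vel': array([ 0.00074676,  0.00075483,  0.0005945 ,  0.00043842,  0.00117573,
       -0.00151305]), 'joint_torque': array([ 2.13794388e-03, -5.15103507e+01, -3.67323446e+01, -6.08794176e-05,
        1.29722140e-02, -2.68772362e-05]), 'tool_pos': array([0.19266079, 0.64618343, 0.24694812]), 'tcp_rot': array([-0.45355669, -3.10828068,  0.00352022]), 'wrist_force': array([-0.52079943,  0.112264  ,  0.45583945]), 'torque': array([ 0.00824019, -0.03724147, -0.07038477]), 'grip_force': 0.0, 'width': 0.9987408493920762}
side [[564.8807762723798, 0.0, 309.55473930760763], [0.0, 564.8807762723798, 233.61287365699886], [0.0, 0.0, 1.0]] [ 0.446 -1.126  0.707] [[0.996, -0.094, -0.013], [-0.053, -0.43, -0.901], [0.079, 0.898, -0.433]]
top [[563.630027835738, 0.0, 311.9398584313174], [0.0, 563.630027835738, 238.56304861500726], [0.0, 0.0, 1.0]] [0.457 0.058 1.33 ] [[-0.026, -1.0, 0.01], [-0.995, 0.024, -0.098], [0.098, -0.012, -0.995]]
```

View pics/top0.png

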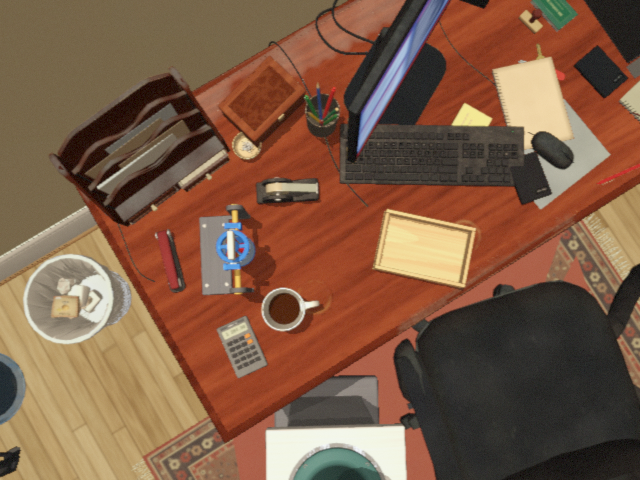

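View pics/side0.png

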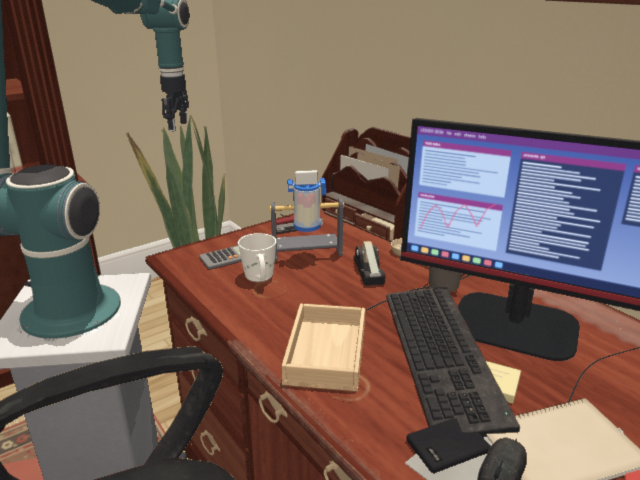

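The top view shows the caddy (lid bar about px (233,243), base plate on its left), the tray at (425,248), the mug at (287,310) and the tape dispenser at (288,190). In the side view the lid bar is at (306,180) and the tray at (326,345). Next, enlarged crops for measuring.

```bash
cat > h.py <<'E'
import numpy as np, cv2
from scipy.spatial.transform import Rotation as Ro
def ray(c,p):
    d=np.linalg.solve(c["mtx"],[p[0],p[1],1.]); return -c["R"].T@c["t"], c["R"].T@d
def onz(c,p,z):
    o,d=ray(c,p); return o+d*(z-o[2])/d[2]
def tri(cs,ps):
    A=np.zeros((3,3));b=np.zeros(3)
    for c,p in zip(cs,ps):
        o,d=ray(c,p); d=d/np.linalg.norm(d); M=np.eye(3)-np.outer(d,d); A+=M;b+=M@o
    return np.linalg.solve(A,b)
def proj(c,X):
    v=c["mtx"]@(c["R"]@np.asarray(X,float)+c["t"]); return v[:2]/v[2]
def delta(s,X,yaw=None):
    """tool-axis shift to world X; yaw = desired world heading of tool y (mod pi), returns dz turn"""
    R=Ro.from_rotvec(s["tcp_rot"]).as_matrix()
    r=R.T@(np.asarray(X)-s["tool_pos"]); ty=np.arctan2(R[1,1],R[0,1]); t=0
    if yaw is not None: t=-((yaw-ty+np.pi/2)%np.pi-np.pi/2)
    return r.round(4),round(t,3),"tooly heading",round(ty,3),"ROT",R.round(3).tolist()
def crop(c,x0,y0,w,h):
    return cv2.resize(c["pixels"][y0:y0+h,x0:x0+w],(400,300),interpolation=cv2.INTER_CUBIC)
E
python3 - <<'E'
import pickle; from h import *
d=pickle.load(open("c0.pkl","rb")); t,s=d["top"],d["side"]
cv2.imwrite("pics/comp.png",np.vstack([np.hstack([crop(t,190,200,133,100),crop(s,240,160,133,100)]),np.hstack([crop(t,245,165,240,180),crop(s,240,290,160,120)])]))
E
```

```text
(no output)
```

View pics/comp.png

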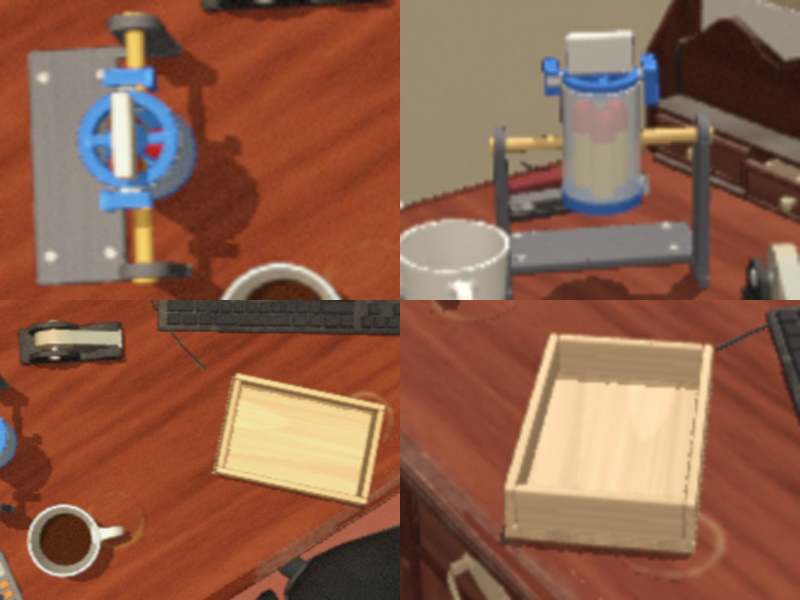

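The crops show the bar top centred at top px (230.2,244.6) and side px (306.5,171). The base-plate corners are at panel positions (30,52), (125,48), (40,284) and (130,281). The tray rim corners are visible in both views.

Run:
```python
import pickle; from h import *
from workcell import bot
d=pickle.load(open("c0.pkl","rb")); t,s=d["top"],d["side"]
print("bartop",tri([t,s],[(190+121.5/3,200+134/3),(240+200/3,160+34/3)]).round(4))
f=lambda x,y:(190+x/3.008,200+y/3.0)
for p in [(121,93),(123,176)]: print("bar end",onz(t,f(*p),.236).round(4))
for p in [(30,52),(125,48),(40,284),(130,281)]: print("plate",onz(t,f(*p),.01).round(4))
T=[(235,75),(385,105),(365,203),(214,174)];S=[(312,47),(294,200),(107,188),(156,34)]
C=[]
for a,b in zip(T,S):
    pa=(245+a[0]/1.6667,165+a[1]/1.6667);pb=(240+b[0]/2.5,290+b[1]/2.5)
    X=tri([t,s],[pa,pb]);C.append(X);print("tray",X.round(4),onz(t,pa,.045).round(4),onz(s,pb,.045).round(4))
g=lambda x,y:(245+x/1.6667,165+y/1.6667)
for n,p,z in [("mug rim top",(63,206),.095),("mug rim c",(64,240),.095),("handle end",(122,232),.06),("disp bl",(22,64),.0),("disp br",(124,60),.03)]: print(n,onz(t,g(*p),z).round(3))
st=bot.read_state()
print(delta(st,[0,0,0]))
```

```text
bartop [0.557  0.2034 0.2386]
bar end [0.5832 0.204  0.236 ]
bar end [0.5291 0.2033 0.236 ]
plate [0.6435 0.3049 0.01  ]
plate [0.6448 0.2306 0.01  ]
plate [0.4618 0.2983 0.01  ]
plate [0.4623 0.2288 0.01  ]
tray [ 0.6471 -0.1301  0.0434] [ 0.6452 -0.1297  0.045 ] [ 0.6483 -0.1323  0.045 ]
tray [ 0.5979 -0.3338  0.0505] [ 0.5984 -0.3355  0.045 ] [ 0.5994 -0.3271  0.045 ]
tray [ 0.4652 -0.3005  0.0463] [ 0.4643 -0.3008  0.045 ] [ 0.4661 -0.2988  0.045 ]
tray [ 0.514  -0.096   0.0442] [ 0.5091 -0.0957  0.045 ] [ 0.5187 -0.097   0.045 ]
mug rim top [0.47  0.11  0.095]
mug rim c [0.426 0.109 0.095]
handle end [0.434 0.033 0.06 ]
disp bl [0.675 0.168 0.   ]
disp br [0.672 0.023 0.03 ]
(array([-0.    , -0.6738,  0.2485]), 0, 'tooly heading', np.float64(1.281), 'ROT', [[-0.958, 0.286, -0.001], [0.286, 0.958, -0.002], [0.0, -0.002, -1.0]])
```

play_rows(
  steps=[-0.048, -0.032, -0.011, 0.18, -0.095, -0.064, -0.023, 0.36, -0.143, -0.096, -0.034, 0.54, -0.19, -0.128, -0.045, 0.72, -0.238, -0.16, -0.057, 0.9, -0.285, -0.192, -0.068, 1.08, -0.333, -0.224, -0.079, 1.26, -0.38, -0.256, -0.09, 1.44, -0.428, -0.288, -0.102, 1.62, -0.475, -0.32, -0.113, 1.8],
  jaw=0,
  grip_force=40,
)

```text
time: 1.35
tool_pos: [0.5574, 0.2028, 0.3612]
tcp_rot: [-2.722, -1.569, 0.001]
wrist_force: [0.1, -0.1, 0.3]
width: 1.003
grip_force: 0.0
```

play_rows(
  steps=[0, 0, 0, 0.18, 0, 0, 0, 0.36, 0, 0, 0, 0.54, 0, 0, 0, 0.72, 0, 0, 0, 0.9, 0, 0, 0, 1.04, 0, 0, 0, 1.04, 0, 0, 0, 1.04],
)

```text
time: 2.35
tool_pos: [0.5565, 0.2044, 0.3609]
tcp_rot: [3.141, 0.022, -0.001]
wrist_force: [-0.3, -0.4, -0.2]
width: 1.003
grip_force: 0.0
```

Run:
```python
from workcell import bot; from h import *; import pickle
s=bot.read_state(); print(s["time"],s["q"].round(3),s["tool_pos"].round(4))
print(delta(s,[.5565,.2035,.226],1.586))
c=bot.read_camera("wrist"); pickle.dump(c,open("w1.pkl","wb")); cv2.imwrite("pics/w1.png",c["pixels"])
print("bar proj",[proj(c,p).round(1).tolist() for p in [(.5565,.2035,.236),(.5835,.204,.236),(.529,.2033,.236)]])
```

```text
2.35 [0.31  0.06  1.634 0.    1.448 1.867] [0.5565 0.2044 0.3609]
(array([1.000e-04, 9.000e-04, 1.349e-01]), np.float64(-0.001), 'tooly heading', np.float64(-1.557), 'ROT', [[1.0, 0.014, -0.001], [0.014, -1.0, -0.0], [-0.001, 0.0, -1.0]])
bar proj [[320.6, 230.5], [320.4, 191.4], [320.3, 267.6]]
```

View pics/w1.png

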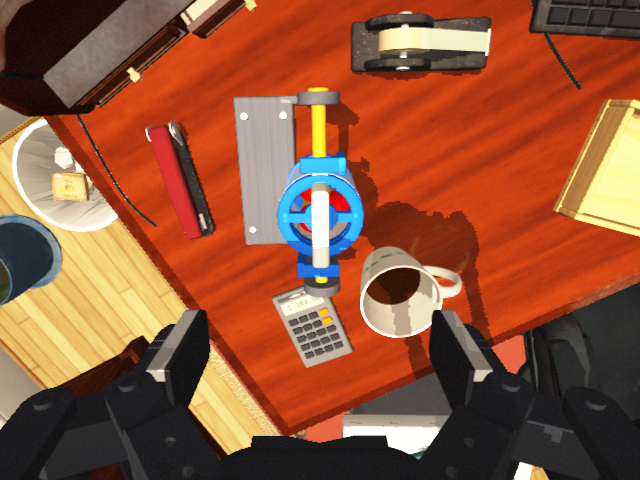

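The wrist view shows the bar vertical at column 320, rows 183–268, which matches the prediction. I'll descend and grip.

play_rows(
  steps=[0, 0.001, 0.05, 0, 0, 0.001, 0.1, 0, 0, 0.001, 0.125, 0, 0, 0.001, 0.134, 0, 0, 0.001, 0.134, 0],
)

```text
time: 3.02
tool_pos: [0.5567, 0.2035, 0.2274]
tcp_rot: [3.141, 0.019, -0.0]
wrist_force: [-0.2, -0.2, 0.7]
width: 0.997
grip_force: 0.0
```

play_rows(
  steps=[0, 0, 0, 0, 0, 0, 0, 0, 0, 0, 0, 0, 0, 0, 0, 0, 0, 0, 0, 0, 0, 0, 0, 0],
  jaw=255,
  grip_force=40,
)

```text
time: 3.78
tool_pos: [0.5569, 0.2036, 0.2278]
tcp_rot: [-3.141, -0.019, -0.001]
wrist_force: [-0.6, -0.3, 3.6]
width: 0.133
grip_force: 40.4
```

play_rows(
  steps=[0, 0, 0, -0.15, 0, 0, 0, -0.3, 0, 0, 0, -0.45, 0, 0, 0, -0.6, 0, 0, 0, -0.75, 0, 0, 0, -0.9, 0, 0, 0, -1.05, 0, 0, 0, -1.2, 0, 0, 0, -1.2],
)

```text
time: 4.9
tool_pos: [0.557, 0.2036, 0.2278]
tcp_rot: [2.583, 1.787, 0.001]
wrist_force: [0.1, 1.0, 3.8]
width: 0.127
grip_force: 40.5
```

play_rows(
  steps=[0, 0, -0.01, 0, 0, 0, -0.025, 0, 0, 0, -0.045, 0, 0, 0, -0.075, 0, 0, 0, -0.1, 0, 0, 0, -0.1, 0, 0, 0, -0.1, 0],
)

```text
time: 5.78
tool_pos: [0.5564, 0.2034, 0.327]
tcp_rot: [-2.582, -1.789, 0.001]
wrist_force: [0.1, -0.3, -0.8]
width: 0.13
grip_force: 40.0
```

Run:
```python
from workcell import bot; from h import *; import pickle
s=bot.read_state(); print(s["time"],s["q"].round(3),s["tool_pos"].round(4),s["width"])
print(delta(s,[.41,-.07,.2],1.586-np.pi/2+.0))
print(delta(s,[.41,-.07,.044],1.586))
a=bot.read_camera("side");b=bot.read_camera("top"); pickle.dump((a,b),open("c2.pkl","wb"))
cv2.imwrite("pics/l2.png",np.hstack([crop(b,190,180,133,100),crop(a,240,120,133,100)]))
```

```text
5.775 [ 0.308  0.07   1.685 -0.     1.387  0.668] [0.5564 0.2034 0.327 ] 0.13036998762963178
(array([-0.3074, -0.0409,  0.1271]), np.float64(-0.374), 'tooly heading', np.float64(-0.359), 'ROT', [[0.352, 0.936, -0.0], [0.936, -0.352, -0.0], [-0.0, -0.0, -1.0]])
(array([-0.3073, -0.0409,  0.2831]), np.float64(1.196), 'tooly heading', np.float64(-0.359), 'ROT', [[0.352, 0.936, -0.0], [0.936, -0.352, -0.0], [-0.0, -0.0, -1.0]])
```

View pics/l2.png

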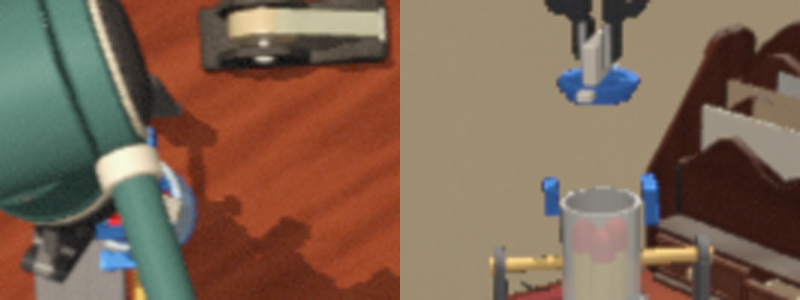

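The lid is off: it hangs from the gripper around (598,75) in the side crop, with the tube still upright. Now I'll lay it at (0.41, -0.07).

play_rows(
  steps=[-0.055, -0.007, 0, 0, -0.11, -0.015, 0, 0, -0.165, -0.022, 0, 0, -0.22, -0.03, 0.02, 0, -0.27, -0.036, 0.05, 0, -0.307, -0.041, 0.09, 0, -0.307, -0.041, 0.15, 0, -0.307, -0.041, 0.21, 0, -0.307, -0.041, 0.255, 0, -0.307, -0.041, 0.275, 0],
)

```text
time: 7.12
tool_pos: [0.4065, -0.0688, 0.0482]
tcp_rot: [-2.578, -1.785, 0.008]
wrist_force: [0.2, 0.6, -0.7]
width: 0.134
grip_force: 39.9
```

play_rows(
  steps=[0, 0, 0.003, 0, 0, 0, 0.006, 0, 0, 0, 0.008, 0, 0, 0, 0.008, 0],
)

```text
time: 7.62
tool_pos: [0.4111, -0.0697, 0.045]
tcp_rot: [2.581, 1.789, 0.002]
wrist_force: [-0.5, 0.1, -0.1]
width: 0.136
grip_force: 39.9
```

play_rows(
  steps=[0, 0, 0.002, 0, 0, 0, 0.004, 0, 0, 0, 0.004, 0],
)

```text
time: 8.0
tool_pos: [0.411, -0.0697, 0.0417]
tcp_rot: [2.582, 1.789, 0.0]
wrist_force: [-5.0, 1.1, 12.8]
width: 0.128
grip_force: 41.8
```

Contact with the desk. I'll release and rise.

play_rows(
  steps=[0, 0, -0.001, 0, 0, 0, -0.001, 0, 0, 0, -0.001, 0, 0, 0, -0.001, 0, 0, 0, -0.001, 0, 0, 0, -0.001, 0],
  jaw=0,
)

```text
time: 8.75
tool_pos: [0.4103, -0.0696, 0.0412]
tcp_rot: [-2.582, -1.789, 0.0]
wrist_force: [-0.2, -0.1, 0.6]
width: 0.999
grip_force: 0.0
```

play_rows(
  steps=[0, 0, -0.04, 0, 0, 0, -0.09, 0, 0, 0, -0.14, 0, 0, 0, -0.16, 0, 0, 0, -0.16, 0],
)

```text
time: 9.38
tool_pos: [0.4119, -0.0699, 0.2033]
tcp_rot: [2.579, 1.787, 0.005]
wrist_force: [0.8, -0.2, -0.2]
width: 1.004
grip_force: 0.0
```

Run:
```python
from workcell import bot; from h import *
s=bot.read_state(); print(s["time"],s["q"].round(3),s["tool_pos"].round(4))
# tray -y end wall midpoint, 4 mm inside outer face
c=np.array([.556,-.215]); yaw=-.233; ey=np.array([-np.sin(yaw),np.cos(yaw)])
w=c-ey*.101; print("wall",w)
print(delta(s,[*w,.2],np.pi/2+yaw)); print(delta(s,[*w,.036],np.pi/2+yaw))
```

```text
9.375 [-0.228 -0.21   2.175 -0.     1.172  0.131] [ 0.4119 -0.0699  0.2033]
wall [ 0.53267935 -0.31327079]
(array([-0.1854,  0.1986,  0.0042]), np.float64(1.445), 'tooly heading', np.float64(-0.359), 'ROT', [[0.351, 0.936, 0.005], [0.936, -0.351, -0.001], [0.001, 0.005, -1.0]])
(array([-0.1855,  0.1978,  0.1682]), np.float64(1.445), 'tooly heading', np.float64(-0.359), 'ROT', [[0.351, 0.936, 0.005], [0.936, -0.351, -0.001], [0.001, 0.005, -1.0]])
```

play_rows(
  steps=[-0.023, 0.025, 0, 0.18, -0.046, 0.05, 0, 0.36, -0.07, 0.074, 0, 0.54, -0.093, 0.099, 0, 0.72, -0.116, 0.124, 0, 0.9, -0.139, 0.149, 0, 1.08, -0.162, 0.174, 0.01, 1.26, -0.185, 0.198, 0.02, 1.44, -0.185, 0.198, 0.03, 1.445, -0.185, 0.198, 0.03, 1.445],
)

```text
time: 10.62
tool_pos: [0.5288, -0.3109, 0.168]
tcp_rot: [-3.118, 0.363, 0.009]
wrist_force: [-0.2, 0.5, -0.4]
width: 0.994
grip_force: 0.0
```

Run:
```python
from workcell import bot; from h import *; import pickle
s=bot.read_state(); print(s["time"],s["q"].round(3),s["tool_pos"].round(4))
c=bot.read_camera("wrist"); pickle.dump(c,open("w2.pkl","wb"))
c2=bot.read_camera("top"); cv2.imwrite("pics/w2.png",np.hstack([cv2.resize(c["pixels"],(480,360)),cv2.resize(c2["pixels"][260:400,280:404],(320,360))]))
cc=np.array([.556,-.215]); yaw=-.233; ey=np.array([-np.sin(yaw),np.cos(yaw)]);ex=np.array([ey[1],-ey[0]])
print([(proj(c,[*(cc+ex*a-ey*b),.045])*.75).round(1).tolist() for a,b in [(-.07,.105),(.07,.105),(0,.101),(-.062,.097),(.062,.097)]])
```

```text
10.625 [-0.572  0.214  1.819  0.     1.115  1.23 ] [ 0.5288 -0.3109  0.168 ]
[[245.1, 236.9], [246.2, 86.5], [241.2, 168.3], [236.9, 229.6], [236.5, 96.6]]
```

View pics/w2.png

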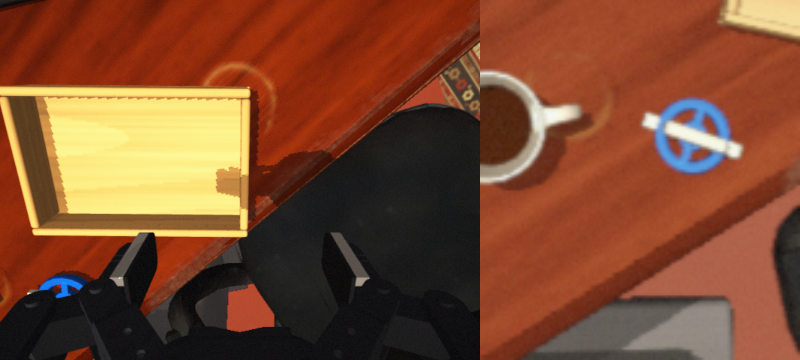

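The wrist view shows the tray's end wall at column 245 (rows 88–235) and 1–3 mm from the prediction. The lid lies flat, bar up, at (692,136) in the right panel. Next I'll grip the tray wall.

play_rows(
  steps=[0, 0.003, 0.05, 0, 0, 0.003, 0.1, 0, 0, 0.003, 0.137, 0, 0, 0.003, 0.137, 0, 0, 0.003, 0.137, 0],
)

```text
time: 11.35
tool_pos: [0.5312, -0.3155, 0.0362]
tcp_rot: [3.119, -0.364, 0.004]
wrist_force: [0.1, -0.1, 0.3]
width: 0.999
grip_force: 0.0
```

play_rows(
  steps=[0, 0, 0, 0, 0, 0, 0, 0, 0, 0, 0, 0, 0, 0, 0, 0, 0, 0, 0, 0, 0, 0, 0, 0],
  jaw=255,
  grip_force=50,
)

```text
time: 12.1
tool_pos: [0.5304, -0.3155, 0.0346]
tcp_rot: [3.12, -0.366, 0.001]
wrist_force: [0.4, -0.4, 2.5]
width: 0.084
grip_force: 49.7
```

Run:
```python
from workcell import bot; from h import *
s=bot.read_state(); print(s["time"],s["q"].round(3),s["tool_pos"].round(4),s["width"])
p=np.array([.5555,.202]);y=.02; ey=np.array([-np.sin(y),np.cos(y)])
for b in (-.079,-.15): 
    c=p+ey*b; print(c, delta(s,[*(c-ey*.101),s["tool_pos"][2]],np.pi/2+y))
```

```text
12.1 [-0.577  0.366  1.902 -0.     0.873  1.227] [ 0.5304 -0.3155  0.0346] 0.08354105910523213
[0.55707989 0.1230158 ] (array([-5.01e-02, -3.35e-01, -1.00e-04]), np.float64(-0.253), 'tooly heading', np.float64(-1.804), 'ROT', [[0.973, -0.231, 0.001], [-0.231, -0.973, -0.0], [0.001, 0.0, -1.0]])
[0.5584998 0.05203  ] (array([-3.230e-02, -2.663e-01, -1.000e-04]), np.float64(-0.253), 'tooly heading', np.float64(-1.804), 'ROT', [[0.973, -0.231, 0.001], [-0.231, -0.973, -0.0], [0.001, 0.0, -1.0]])
```

play_rows(
  steps=[-0.003, -0.025, 0, -0.04, -0.006, -0.05, 0, -0.08, -0.01, -0.08, 0, -0.12, -0.013, -0.11, 0, -0.16, -0.017, -0.14, 0, -0.2, -0.021, -0.17, 0, -0.24, -0.024, -0.2, 0, -0.253, -0.028, -0.23, 0, -0.253, -0.032, -0.266, 0, -0.253, -0.032, -0.266, 0, -0.253],
)

```text
time: 13.35
tool_pos: [0.5605, -0.0458, 0.0346]
tcp_rot: [-3.14, -0.037, -0.001]
wrist_force: [-0.8, 3.2, 3.2]
width: 0.085
grip_force: 50.0
```

Run:
```python
from workcell import bot; from h import *; import pickle
s=bot.read_state(); print(s["time"],s["tool_pos"].round(4),s["width"],s["wrist_force"])
p=np.array([.5555,.202]);y=.02; ey=np.array([-np.sin(y),np.cos(y)])
for b in (-.079,): 
    c=p+ey*b; print(c, delta(s,[*(c-ey*.101),s["tool_pos"][2]],np.pi/2+y))
t=bot.read_camera("top");pickle.dump(t,open("t3.pkl","wb"))
cv2.imwrite("pics/t3.png",cv2.resize(t["pixels"][180:330,190:390],(800,600),interpolation=cv2.INTER_CUBIC))
```

```text
13.35 [ 0.5605 -0.0458  0.0346] 0.08467905533537848 [-0.75060126  3.17914691  3.17151051]
[0.55707989 0.1230158 ] (array([ 0.0001, -0.0678,  0.0001]), np.float64(0.003), 'tooly heading', np.float64(-1.547), 'ROT', [[1.0, 0.023, 0.0], [0.023, -1.0, 0.001], [0.0, -0.001, -1.0]])
```

View pics/t3.png

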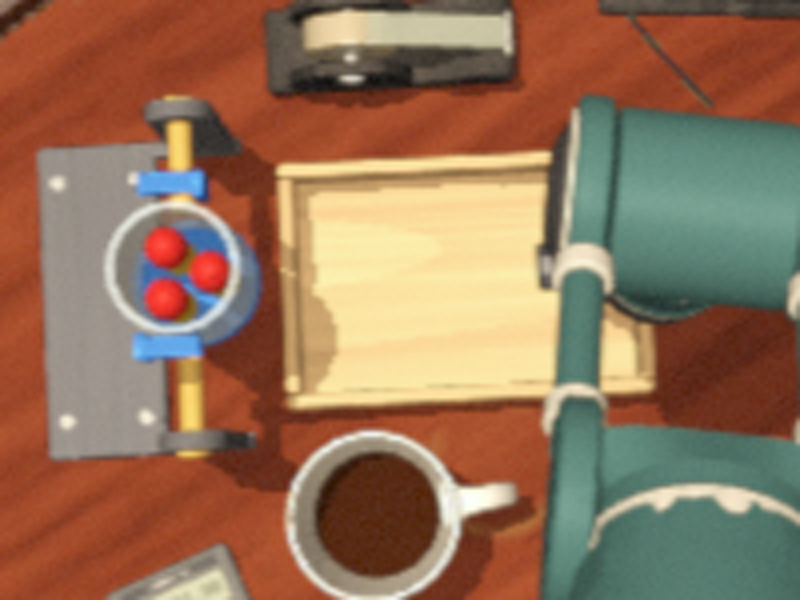

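The tray is lined up just in front of the stand (end corners at (277,168) and (288,408) in the crop), and the mug and dispenser are untouched. I'll work out the lateral offset.

Run:
```python
import pickle; from h import *
t=pickle.load(open("t3.pkl","rb")); f=lambda p:(190+p[0]/4,180+p[1]/4)
for n,p,z in [("tray+x+y",(277,167),.045),("tray-x+y",(288,408),.045),("tray-x-y",(655,389),.045),("plate far+x",(38,152),.01),("plate far-x",(50,459),.01),("cheek+x top y-mid out",(178,97),.158),("cheek-x top out",(200,455),.158),("cheek+ top in",(180,122),.158),("cheek- top in",(195,430),.158)]:
    print(n,onz(t,f(p),z).round(4))
```

```text
tray+x+y [0.625  0.1627 0.045 ]
tray-x+y [0.4869 0.1587 0.045 ]
tray-x-y [ 0.4924 -0.0502  0.045 ]
plate far+x [0.6419 0.3061 0.01  ]
plate far-x [0.4616 0.3002 0.01  ]
cheek+x top y-mid out [0.6485 0.2048 0.158 ]
cheek-x top out [0.4612 0.1957 0.158 ]
cheek+ top in [0.6352 0.2039 0.158 ]
cheek- top in [0.4741 0.1981 0.158 ]
```

play_rows(
  steps=[0, -0.015, 0, 0.003, 0, -0.03, 0, 0.003, 0, -0.045, 0, 0.003, 0, -0.058, 0, 0.003, 0, -0.066, 0, 0.003, 0, -0.066, 0, 0.003, 0, -0.066, 0, 0.003],
)

```text
time: 14.28
tool_pos: [0.5593, 0.0184, 0.0346]
tcp_rot: [-3.14, -0.026, -0.001]
wrist_force: [0.5, 1.4, 5.6]
width: 0.079
grip_force: 50.3
```

play_rows(
  steps=[0, 0, 0, 0, 0, 0, 0, 0, 0, 0, 0, 0, 0, 0, 0, 0, 0, 0, 0, 0],
  jaw=0,
)

```text
time: 14.9
tool_pos: [0.5591, 0.0169, 0.0342]
tcp_rot: [-3.141, -0.026, 0.0]
wrist_force: [-0.2, 0.4, -0.4]
width: 1.002
grip_force: 0.0
```

play_rows(
  steps=[0, 0.003, -0.04, 0, 0, 0.003, -0.09, 0, 0, 0.003, -0.15, 0, 0, 0.003, -0.21, 0, 0, 0.003, -0.24, 0, 0, 0.003, -0.24, 0],
)

```text
time: 15.65
tool_pos: [0.5612, 0.0138, 0.2783]
tcp_rot: [3.141, 0.026, 0.012]
wrist_force: [0.2, -0.0, -0.9]
width: 1.0
grip_force: 0.0
```

Run:
```python
from workcell import bot; from h import *; import pickle
s=bot.read_state(); print(s["time"],s["q"].round(3),s["tool_pos"].round(4),s["width"],s["wrist_force"])
p=np.array([.5548,.2015]);y=.03; ey=np.array([-np.sin(y),np.cos(y)])
print(delta(s,[*(p+ey*.075),s["tool_pos"][2]],np.pi/2+y))
a=bot.read_camera("side");t=bot.read_camera("top");pickle.dump((a,t),open("c4.pkl","wb"))
cv2.imwrite("pics/t4.png",np.hstack([cv2.resize(t["pixels"][180:330,190:390],(400,300)),cv2.resize(a["pixels"][150:300,220:420],(400,300))]))
```

```text
15.65 [-0.02   0.027  1.818  0.     1.289  1.534] [0.5612 0.0138 0.2783] 0.9995016008884287 [ 0.19713784 -0.00213178 -0.88628891]
(array([-4.300e-03, -2.627e-01, -1.000e-04]), np.float64(-0.013), 'tooly heading', np.float64(-1.554), 'ROT', [[1.0, 0.017, 0.008], [0.017, -1.0, -0.0], [0.008, 0.0, -1.0]])
```

View pics/t4.png

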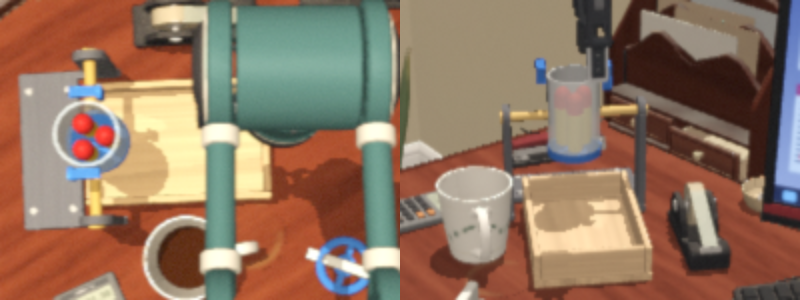

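The tray is in under the tube, between the cheeks and clear of the mug (left crop, end edge at column 270). I'll move behind the tube with the jaws shut.

play_rows(
  steps=[-0.001, -0.05, 0, -0.01, -0.002, -0.1, 0, -0.013, -0.003, -0.15, 0, -0.013, -0.004, -0.2, 0, -0.013, -0.004, -0.25, 0, -0.013, -0.004, -0.263, 0, -0.013, -0.004, -0.263, 0.04, -0.013, -0.004, -0.263, 0.08, -0.013, -0.004, -0.263, 0.08, -0.013],
  jaw=255,
)

```text
time: 16.88
tool_pos: [0.547, 0.2744, 0.1882]
tcp_rot: [3.136, 0.046, -0.017]
wrist_force: [-0.8, -0.4, -0.9]
width: 0.001
grip_force: 0.0
```

play_rows(
  steps=[0, 0, 0, 0, 0, 0, 0, 0],
)

```text
time: 17.12
tool_pos: [0.5521, 0.277, 0.1965]
tcp_rot: [-3.14, -0.046, -0.005]
wrist_force: [-1.1, 0.2, 0.4]
width: -0.003
grip_force: 0.0
```

Run:
```python
from workcell import bot; from h import *
s=bot.read_state(); print(s["time"],s["q"].round(3),s["tool_pos"].round(4),s["wrist_force"])
p=np.array([.5548,.2015]);y=.03; ey=np.array([-np.sin(y),np.cos(y)])
for b,zt in [(.049,.182),(.030,.192),(.009,.194),(-.012,.187),(-.04,.174),(-.066,.159),(-.069,.143)]:
    print(delta(s,[*(p+ey*b),zt+.017],np.pi/2+y)[:2])
```

```text
17.125 [ 0.425  0.191  1.79  -0.     1.157  1.966] [0.5521 0.277  0.1965] [-1.11172319  0.19343222  0.36920838]
(array([ 0.0004,  0.0266, -0.0025]), np.float64(-0.001))
(array([ 0.0005,  0.0456, -0.0125]), np.float64(-0.001))
(array([ 0.0005,  0.0665, -0.0145]), np.float64(-0.001))
(array([ 0.0005,  0.0876, -0.0076]), np.float64(-0.001))
(array([0.0005, 0.1156, 0.0054]), np.float64(-0.001))
(array([0.0004, 0.1416, 0.0204]), np.float64(-0.001))
(array([0.0004, 0.1446, 0.0364]), np.float64(-0.001))
```

play_rows(
  steps=[0, 0.02, -0.002, 0, 0, 0.03, -0.005, 0, 0, 0.042, -0.011, 0, 0, 0.054, -0.014, 0, 0, 0.066, -0.0145, 0, 0, 0.078, -0.012, 0, 0, 0.09, -0.007, 0, 0, 0.103, -0.001, 0, 0, 0.116, 0.005, 0, 0, 0.116, 0.005, 0],
)

```text
time: 18.38
tool_pos: [0.5537, 0.159, 0.1882]
tcp_rot: [3.14, 0.045, -0.003]
wrist_force: [-0.5, -0.5, 0.9]
width: 0.0
grip_force: 0.6
```

play_rows(
  steps=[0, 0.009, 0.005, 0, 0, 0.018, 0.01, 0, 0, 0.026, 0.015, 0, 0, 0.027, 0.019, 0, 0, 0.028, 0.023, 0, 0, 0.029, 0.027, 0, 0, 0.029, 0.031, 0, 0, 0.029, 0.031, 0],
)

```text
time: 19.38
tool_pos: [0.555, 0.1319, 0.1579]
tcp_rot: [3.141, 0.047, -0.0]
wrist_force: [0.4, -2.1, 1.5]
width: 0.0
grip_force: 0.8
```

Run:
```python
from workcell import bot; from h import *; import pickle
s=bot.read_state(); print(s["time"],s["tool_pos"].round(4),s["wrist_force"])
a=bot.read_camera("side");t=bot.read_camera("top");pickle.dump((a,t),open("c5.pkl","wb"))
cv2.imwrite("pics/t5.png",np.hstack([cv2.resize(t["pixels"][180:330,190:390],(400,300)),cv2.resize(a["pixels"][150:300,220:420],(400,300))]))
```

```text
19.375 [0.555  0.1319 0.1579] [ 0.40381733 -2.06702409  1.45284387]
```

View pics/t5.png

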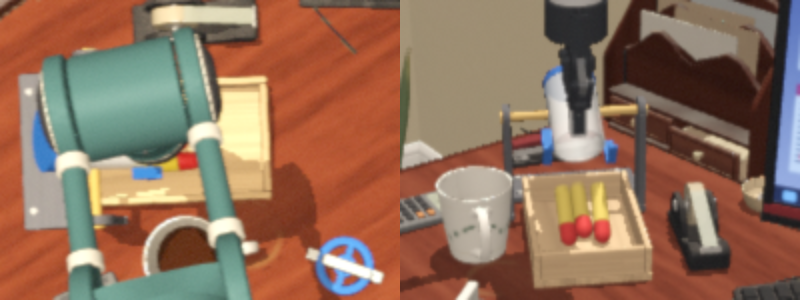

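The tube is tipped and the three sticks have slid out, with caps at about (568,232), (584,226) and (601,230) in the right crop. I'll back off and check that they lie flat.

play_rows(
  steps=[0, 0, -0.04, 0, 0, 0, -0.09, 0, 0, 0.03, -0.13, 0, 0, 0.08, -0.15, 0, 0, 0.14, -0.15, 0, 0, 0.2, -0.15, 0, 0, 0.26, -0.15, 0, 0, 0.31, -0.15, 0, 0, 0.31, -0.15, 0, 0, 0.31, -0.15, 0],
)

```text
time: 20.72
tool_pos: [0.5642, -0.1774, 0.3078]
tcp_rot: [-3.14, -0.046, 0.001]
wrist_force: [-0.2, 1.1, -0.4]
width: -0.003
grip_force: 0.0
```

Run:
```python
from workcell import bot; from h import *; import pickle
s=bot.read_state(); print(s["time"],s["tool_pos"].round(4),s["wrist_force"])
a=bot.read_camera("side");t=bot.read_camera("top");pickle.dump((a,t),open("c6.pkl","wb"))
cv2.imwrite("pics/t6.png",np.hstack([cv2.resize(t["pixels"][195:315,205:345],(400,343)),cv2.resize(a["pixels"][180:300,260:400],(400,343))]))
```

```text
20.725 [ 0.5642 -0.1774  0.3078] [-0.17016061  1.10242036 -0.37100267]
```

View pics/t6.png

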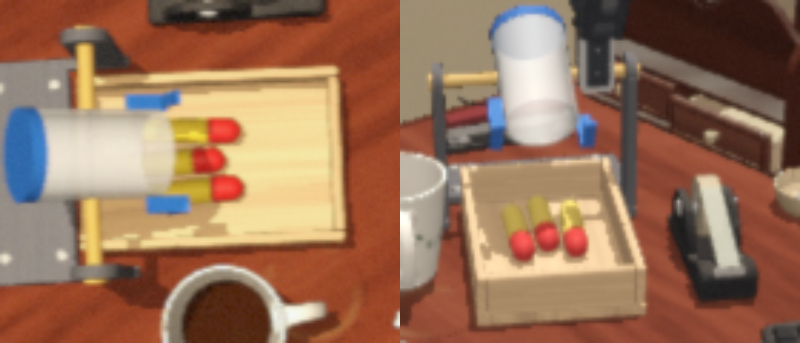

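Run:
```python
import pickle; from h import *
a,t=pickle.load(open("c6.pkl","rb")); k=400/140
T=[(230,131),(212,160),(231,188)];S=[(175,240),(146,236),(121,245)];B=[(170,207),(137,200),(111,209)]
for p,q,b in zip(T,S,B):
    P=(205+p[0]/k,195+p[1]/k);Q=(260+q[0]/k,180+q[1]/k);Z=(260+b[0]/k,180+b[1]/k)
    print(tri([t,a],[P,Q]).round(3),onz(t,P,.019).round(3),onz(a,Q,.019).round(3),"back z.02:",onz(a,Z,.02).round(3),"z.04",onz(a,Z,.04).round(3))
```

```text
[0.582 0.104 0.029] [0.582 0.104 0.019] [0.584 0.121 0.019] back z.02: [0.586 0.183 0.02 ] z.04 [0.582 0.145 0.04 ]
[0.558 0.119 0.026] [0.559 0.119 0.019] [0.559 0.132 0.019] back z.02: [0.558 0.2   0.02 ] z.04 [0.554 0.162 0.04 ]
[0.535 0.104 0.027] [0.535 0.104 0.019] [0.536 0.118 0.019] back z.02: [0.532 0.185 0.02 ] z.04 [0.53  0.147 0.04 ]
```

```bash
python3 -c "
from workcell import bot
print(bot.finish_job())"
```

```text
the job is handed in; nothing more can be done
None
```

I handed the job in at about 21 s of the 70 s limit; the system gave no verdict. My last camera check showed all three sticks lying flat in the tray under the tipped tube. The lid lies bar up about 0.24 m from the tray's centre, and nothing touched the mug, tape dispenser or stapler.

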